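# Set a piston in the ring-fitting vise

### The job

Get the piston ready for its rings: with the fingertips, gently push the piston that stands on the bed of the small piston vise straight back until it is fully home in the vee stop. Then roll the knurled wheel under a fingertip until both jaws have closed in and the pointer on the right jaw stands opposite the fixed gauge pointer, so that the jaws stand just clear of the skirt. Nothing is to be picked up or tipped, the jaws are moved only by the wheel and must not squeeze the piston, the things lying round the vise stay where they are; end with the hand clear of everything.

Things in the scene. Friction and masses are not known exactly. Their poses are not given: they have to be found in the camera images.
- piston_vise: Fixed grey vise on the right half of the bench. Origin on the bench; +z up, +x to its back (away from the robot), +y left; all offsets use this frame. Bed top z = 14 mm, x -100..85, y -95..95 mm; gear case at the left (x 0..40, y 95..129, top z = 56 mm). At the back stands a 120 degree vee stop, 30 mm high, open to the front; a jaw stands on each side.
- vee_seat (a point): Where the centre of the piston (half-way up) is when the piston is fully home, touching both faces of the vee: vise x = 20, y = 0, z = 41 mm.
- piston_center (a point): Centre (27 mm above its foot) of the loose piston standing upright on the front of the vise bed: a cylinder 62 mm in diameter, 54 mm high, about 0.2 kg. It slides on the bed when pushed low down. It starts 55 to 75 mm in front of its seat and up to 14 mm to either side.
- adjuster_wheel: Knurled steel wheel, 60 mm diameter, 18 mm wide. Origin: its centre, vise x -24, y 112, z 34 mm (top 64 mm above the bench); axis level, along vise x. Press a fingertip lightly (3 to 15 N) on top of its rim and drag along vise y, stroke after stroke: to the right (-y) closes the jaws, to the left opens. Drag resistance about 1 N; it stays where left.
- wheel_shaft (a joint): Turn of the knurled wheel (rad): 0 at the gauge mark, positive = jaws open. 1 rad moves each jaw 8 mm (rack and pinion).
- left_jaw: Left steel jaw, top at z = 47 mm, vise x from -18 to 36 mm, with a lip at its front. It slides along vise y in mirror image to the right jaw, driven by the wheel through the rack bar on its outer side (top z = 51 mm, out to y = 158 mm, further when open). Not to be touched.
- right_jaw: Right steel jaw, mirror image of the left one. It carries the moving pointer, a dark point at its lower front. Not to be touched.
- right_slide (a joint): Opening of each jaw beyond the gauge mark (m), positive = open; starts at 0.016 to 0.026, when 82 to 102 mm are free between the lips. At 0 the pointers meet: the jaw faces are then 34 mm from the vise's middle line, 3 mm clear of a piston that is home, and the lips 25 mm, in front of it. At -0.003 the jaws touch the piston.
- jaw_pointer (a point): The tip of the dark pointer on the lower front of the right jaw, pointing to the front; it moves with the jaw along vise y.
- gauge_mark (a point): The tip of the fixed dark gauge pointer screwed to the right front of the bed, pointing back at the jaw pointer: vise x = -26.5, y = -57 mm. The two points meet tip to tip when the jaws are set; the graduations beside it are 4 mm apart.
- spare_piston_mid (a point): Bystander: a second piston of the same kind, standing on the bench to the right of the vise (this point: on its axis, 20 mm up). Leave alone.
- wrist_pin_mid (a point): Bystander: small steel piston pin, 18 mm in diameter, 46 mm high, standing to the right of the vise (20 mm up). Leave alone.
- spring_mid (a point): Bystander: valve spring 28 mm in diameter, 42 mm high, standing behind the vise (20 mm up). Leave alone.
- feeler_mid (a point): Bystander: folded feeler gauge, 98 mm long, 8 mm high, lying on the bench in front of the vise bed (this point: 20 mm above its underside). Leave alone.
- piston: The same piston; origin at the centre of its foot, z along its axis.
Not all that is in view belongs to the job. What is shaped like the piston but brown or green is not meant.

How it is judged:
By the outcome, as a careful person would: the job done as asked, in the order asked, and still so for the second after the job is handed in, with the robot touching nothing.
It also fails if it takes over 64 s, if anything falls off the work surface, if the arm or the gripper's body presses on something with over 40 N, if the wrist force passes 120 N, or if a joint passes its speed limit or range.

### The arm

A 6-joint arm with a two-finger parallel gripper is mounted at the origin on a cart in front of the work surface, level with it; the furniture and walls round the work are solid. World frame = base frame: x ahead of the robot, y to its left, z up, the work surface at z = 0. Lengths are in m, angles in rad, forces in N, time in s.
With the tool pointing down it reaches from about 0.25 to 0.775 m from the base axis. Payload 4 kg.
Tool frame: the origin (TCP) lies at the very end of the fingers, on their centre line; the grasp point (between the pads) lies 19 mm behind it; z points along the fingers, y is the line along which they close (so a half turn about z gives the same grasp; the last joint's range is limited). The gripper opens to 94 mm and grips with 3 to 60 N. Pads are 16 mm wide; open, the fingers measure 119 mm over their backs; the gripper's body (75 mm by 177 mm) begins 78 mm behind the grasp point.
Start: joints at [1.18, 0.087, 1.371, -0, 1.684, -0.103], TCP at [0.156, 0.527, 0.206] pointing down, gripper open.
Joint ranges: [-3.1, 3.1], [-0.76, 2.03], [0.27, 2.55], [-1.08, 4.22], [0.17, 2.65], [-2.57, 2.57]. Speed limits (rad/s): [2.79, 2.79, 3.14, 3.14, 3.14, 3.14].

### API

Orientations are given as a unit quaternion [x, y, z, w].
In Python, from plant import status, cams, env gives the robot as it stands.
- The arm moves only by the shell command python3 -m crank 'ROWS' [OPENING] [FORCE]. ROWS is JSON, a list that holds one entry, the list of rows, each a list of 6 numbers: the shift along the tool's x, y, z in m, then the turn, a rotation vector about the tool's x, y, z in rad. In form: [[[dx, dy, dz, rx, ry, rz], ...]]. A call has exactly 10 rows; each row is the pose to reach, as a shift and turn from the pose commanded when the call began, along the tool's axes at that moment; what a row does not reach only later rows make up. A row lasts 1/12 s, in which the tool goes at most 41.7 mm and 7.16 degrees, less where a joint would pass 70% of its speed; a pose out of reach is approached as far as the arm can. A call with a gripper value outside its range is refused whole. OPENING is the closure, from -1 (fully open) to 1 (shut), set as the call begins (- or left out, the last holds). The fingers move at their own pace and stop on an object; FORCE is the grip in N (left out, the last holds). Time passes only in rows, so rows that repeat a pose let the fingers close, or fill a call up. It gives the time, the measured TCP pose, the force, the opening and the grip force at its end, in the units of the state.
- status.get_state(): the state, without advancing time (a new reading comes with each control period).
- cams.read_camera(name): name is "scene" or "top"; returns a dict with "pixels" (480x640x3 uint8, blue, green, red), "fx", "fy", "cx", "cy" (pixels), "pose" (4x4, takes a point from camera to world coordinates). Camera axes: x right, y down, z forward; pixel columns grow to the right and rows downward; lengths in m; the calibration is good to about 2 mm. A picture is of the moment at which its call begins. There is no depth.
- env.close_job(): hands the job in; it is judged then, once.
The state is a dict: "time": time; "joints": joint angles; "joint_velocities": joint speeds; "joint_torque": joint torques, N m; "ee_pos": TCP position; "orientation": TCP orientation; "wrist_force": force on the tool from outside, world axes, zero at the start; "wrist_torque": the same for the moment, N m; "gripper_width": finger opening in m; "finger_force": force on a finger pad.
Only numpy, scipy, OpenCV 4.12 (cv2) and the standard library are available. Lean on these libraries where they do the work, as an engineer would, in place of code of your own. Each camera call takes 0.05 s, during which the arm holds its last target. There are 200 camera calls.

## Working session

There is one attempt and no reset: what is moved stays moved. The work goes in short steps, Python scripts to look and compute and a shell command to move; the robot and the scene stay as the last step left them, time stands still between calls to the robot, and variables do not carry over. Pictures are saved under pics/ and viewed, at most 10 in all, crops included, and the job is handed in when it is done.

```bash
mkdir -p pics; ls
python3 - <<'E'
from plant import status,cams
import cv2
for n in("scene","top"):
    c=cams.read_camera(n);cv2.imwrite(f"pics/{n}0.png",c["pixels"]);print(n,c["fx"],c["fy"],c["cx"],c["cy"],c["pose"])
print(status.get_state())
E
```

```text
pics
scene 466.1661701866332 466.1661701866332 319.6127115767218 236.2057572357964 [[-0.68300724 -0.46313176  0.56480977  0.04821485]
 [-0.73009355  0.41006813 -0.54663291  0.11288594]
 [ 0.02155257 -0.78571821 -0.61820902  0.59497519]
 [ 0.          0.          0.          1.        ]]
top 560.4942817851636 560.4942817851636 314.97711018366897 235.61451913671587 [[ 0.02666161 -0.98296759  0.18183472  0.35828213]
 [-0.99932036 -0.0308403  -0.02019155 -0.33111449]
 [ 0.02545547 -0.1811728  -0.98312178  1.05014107]
 [ 0.          0.          0.          1.        ]]
{'time': 0.1, 'joints': array([ 1.17991168e+00,  8.78753557e-02,  1.37208576e+00, -2.55546438e-05,
        1.68357843e+00, -1.03101336e-01]), 'joint_velocities': array([-0.00070996, -0.00077758, -0.00379978, -0.00054924,  0.00082554,
       -0.00053454]), 'joint_torque': array([ 2.48349548e-03, -3.41254485e+01, -3.03299940e+01,  7.20945792e-02,
        3.04303248e-02, -8.31328043e-05]), 'ee_pos': array([0.15593335, 0.52692742, 0.20443316]), 'orientation': array([ 1.43396970e-01,  9.89664772e-01, -9.47008134e-04, -2.25684921e-04]), 'wrist_force': array([ 0.40992155, -0.08056037, -0.46176644]), 'wrist_torque': array([ 0.00682279, -0.04654339,  0.04451185]), 'finger_force': 0.0, 'gripper_width': 0.09403428003157689}
```

View pics/scene0.png

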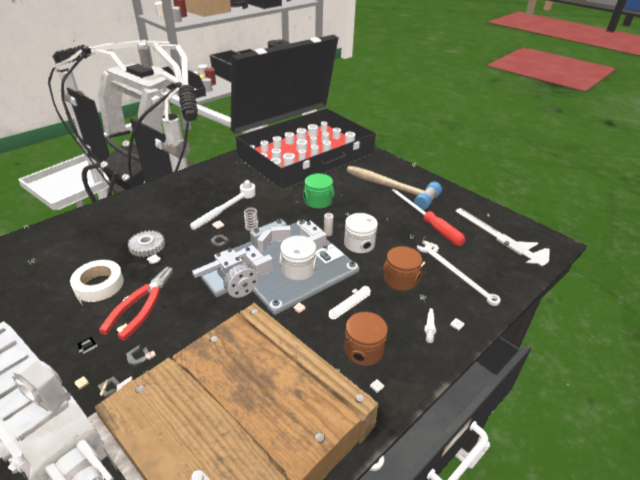

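View pics/top0.png

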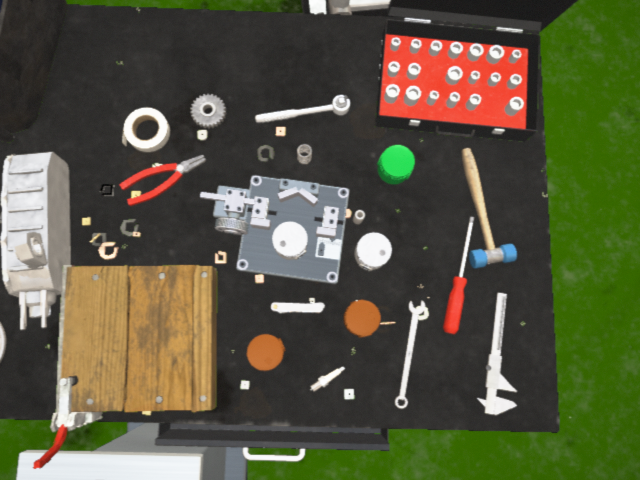

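Scene: the vise is mid-bench. Candidates in the top view: white piston on the bed (290,239), white spare on the bench (374,250), brown (363,318) and (265,352), green (396,164). I choose the one standing on the vise bed, and check it in a close crop.

Run:
```python
import cv2
a=cv2.imread("pics/top0.png")[165:290,195:395];cv2.imwrite("pics/c1.png",cv2.resize(a,None,fx=4,fy=4,interpolation=cv2.INTER_CUBIC))
```

```text
(no output)
```

View pics/c1.png

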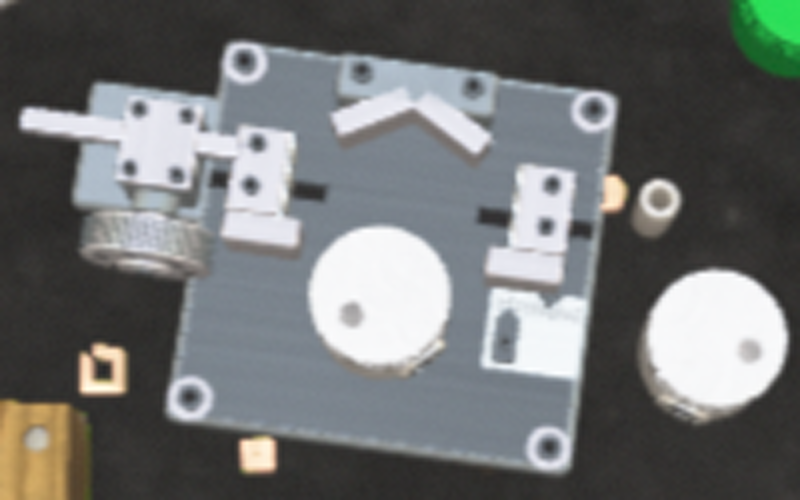

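Close crop: the chosen white piston stands on the bed at crop (380,295). The vee is at (410,110), the wheel at (145,240) and the gauge plate at (530,330), with its dark pointer at (507,335).

```bash
cat > h.py <<'E'
import numpy as np, cv2
from scipy.optimize import least_squares
from plant import status,cams
P={'scene':None,'top':None}
def cam(n):
    c=cams.read_camera(n); return c
def ray(c,uv,z):
    d=c["pose"][:3,:3]@[(uv[0]-c["cx"])/c["fx"],(uv[1]-c["cy"])/c["fy"],1]; o=c["pose"][:3,3]
    return o+d*(z-o[2])/d[2]
def proj(c,p):
    q=c["pose"][:3,:3].T@(np.asarray(p)-c["pose"][:3,3]); return np.array([c["fx"]*q[0]/q[2]+c["cx"],c["fy"]*q[1]/q[2]+c["cy"]])
E
python3 - <<'E'
from h import *
c=cam("top")
px=np.array([(228,42),(617,92),(570,472),(167,418)])/4+[195,165]
W=np.array([ray(c,p,.014)[:2] for p in px])
V=np.array([(85,95),(85,-95),(-100,-95),(-100,95)])/1e3
R=lambda a:np.array([[np.cos(a),-np.sin(a)],[np.sin(a),np.cos(a)]])
s=least_squares(lambda x:(V@R(x[2]).T+x[:2]-W).ravel(),[.5,-.3,0])
x=s.x;print("vise",x,"res",s.fun.reshape(-1,2)*1e3)
np.save("vise.npy",x)
v=lambda p:R(x[2]).T@(p[:2]-x[:2])*1e3
for n,p,z in(("piston",(380,295),.068),("gauge",(505,310),.02),("spare",(715,338),.054),("pin",(660,195),.046),("wheel",(147,215),.064),("lipR",(525,262),.047),("lipL",(262,228),.047),("Llip edge",(300,235),.047),("Rlip edge",(487,265),.047)):
    w=ray(c,np.array(p)/4+[195,165],z);print(n,w.round(4),v(w).round(1))
for n,p in(("wheeltop",(-24,112)),("seat",(20,0)),("pushstart",(-100,0))):
    print(n,R(x[2])@np.array(p)/1e3+x[:2])
E
```

```text
vise [ 0.57023727 -0.31327839 -0.10348598] res [[ 1.58238572  1.27883904]
 [ 0.38486097 -1.06104953]
 [-1.0021927  -0.92570542]
 [-0.96505399  0.70791591]]
piston [ 0.5329 -0.307   0.068 ] [-37.8   2.4]
gauge [ 0.5361 -0.3643  0.02  ] [-28.7 -54.3]
spare [ 0.5204 -0.4583  0.054 ] [ -34.6 -149.4]
pin [ 0.5875 -0.4334  0.046 ] [  29.6 -117.7]
wheel [ 0.5667 -0.2014  0.064 ] [-15.1 110.9]
lipR [ 0.5539 -0.372   0.047 ] [-10.1 -60.1]
lipL [ 0.5659 -0.2517  0.047 ] [-10.6  60.8]
Llip edge [ 0.5632 -0.2691  0.047 ] [-11.5  43.2]
Rlip edge [ 0.552  -0.3547  0.047 ] [-13.8 -43.1]
wheeltop [ 0.55793542 -0.19939835]
seat [ 0.59013028 -0.31534442]
pushstart [ 0.47077226 -0.30294826]
```

```bash
cat >> h.py <<'E'
from scipy.spatial.transform import Rotation as Ro
VX=np.load("vise.npy")
def v2w(x,y,z):
    c,s=np.cos(VX[2]),np.sin(VX[2]); return np.array([VX[0]+(c*x-s*y)/1e3,VX[1]+(s*x+c*y)/1e3,z/1e3])
def w2v(p):
    c,s=np.cos(VX[2]),np.sin(VX[2]); d=np.asarray(p)*1e3-[VX[0]*1e3,VX[1]*1e3,0]; return np.array([c*d[0]+s*d[1],-s*d[0]+c*d[1],d[2]])
def goal(vx,vy,vz):
    """shift/turn in tool axes from the measured pose to vise point, tool down, tool y along vise y"""
    s=status.get_state();R=Ro.from_quat(s["orientation"])
    c,n=np.cos(VX[2]),np.sin(VX[2])
    G=Ro.from_matrix(np.array([[-c,-n,0],[-n,c,0],[0,0,-1]]).T.T)
    print("at vise",w2v(s["ee_pos"]).round(1),"F",s["wrist_force"].round(1),"t",s["time"],"w",s["gripper_width"])
    print("shift",R.inv().apply(v2w(vx,vy,vz)-s["ee_pos"]).round(4),"turn",(R.inv()*G).as_rotvec().round(4))
E
python3 - <<'E'
from h import *
a,b=cam("top"),cam("scene")
def tri(p,q):
    f=lambda X:np.r_[proj(a,X)-p,proj(b,X)-q]
    s=least_squares(f,[.4,0,.1]);return s.x.round(3),s.fun.round(1)
print(tri((217,265),(255,308)),tri((217,410),(378,405)), tri((265,342),(366,322)))
for p in((70,150),(70,300),(5,300)): print(ray(a,p,.15))
# check vise with piston in scene
print(proj(b,v2w(-38,2.4,68)),proj(b,v2w(-24,112,34)))
c,n=np.cos(VX[2]),np.sin(VX[2]); M=np.array([[-c,n,0],[-n,-c,0],[0,0,-1]]);print(np.linalg.det(np.array([[-c,-n,0],[-n,c,0],[0,0,-1]])))
goal(-95,2.5,240)
E
```

```text
(array([ 0.487, -0.174,  0.039]), array([-0.8, -0.9,  1.1,  0.2])) (array([ 0.237, -0.189,  0.043]), array([-1.3, -2. ,  1.8,  0.3])) (array([ 0.346, -0.273,  0.051]), array([ 2. ,  2.9, -3.1, -0.5]))
[0.65659414 0.06122534 0.15      ]
[0.40906442 0.03516562 0.15      ]
[0.40618324 0.13657537 0.15      ]
[299.5214308  246.05357586] [243.07408299 280.56667396]
1.0
at vise [-498.8  793.2  204.9] F [-0.9 -0.3  0.2] t 0.25 w 0.09414042626767742
shift [-0.5419 -0.7033 -0.0344] turn [-0.001  -0.0002 -0.1843]
```

```bash
python3 -m crank '[[[-0.02,-0.025,-0.004,0,0,0],[-0.045,-0.055,-0.008,0,0,0],[-0.07,-0.085,-0.012,0,0,0],[-0.095,-0.115,-0.016,0,0,0],[-0.12,-0.15,-0.02,0,0,0],[-0.145,-0.18,-0.024,0,0,0],[-0.17,-0.21,-0.028,0,0,0],[-0.19,-0.24,-0.032,0,0,0],[-0.21,-0.27,-0.034,0,0,0],[-0.23,-0.3,-0.034,0,0,0]]]' 0.36 10 && python3 -m crank '[[[-0.03,-0.04,0,0,0,0],[-0.06,-0.08,0,0,0,0],[-0.09,-0.12,0,0,0,0],[-0.12,-0.16,0,0,0,0],[-0.15,-0.2,0,0,0,0],[-0.18,-0.24,0,0,0,-0.03],[-0.21,-0.28,0,0,0,-0.07],[-0.24,-0.32,0,0,0,-0.12],[-0.27,-0.36,0,0,0,-0.16],[-0.3,-0.39,0,0,0,-0.18]]]'; python3 -c "
from h import *
goal(-95,2.5,100);goal(-95,2.5,20)"
```

```text
time: 1.08
ee_pos: [0.2917, 0.1729, 0.2402]
orientation: [0.143, 0.99, 0.001, 0.001]
wrist_force: [1.1, -0.1, -0.3]
gripper_width: 0.0321
finger_force: 0.0
time: 1.92
ee_pos: [0.4386, -0.2177, 0.2394]
orientation: [0.054, 0.999, 0.0, 0.0]
wrist_force: [0.5, 0.9, -0.1]
gripper_width: 0.0301
finger_force: 0.0
at vise [-140.9   81.5  239.4] F [ 0.5  0.9 -0.1] t 1.9167 w 0.03014240517496462
shift [-0.0461 -0.0788  0.1394] turn [ 0.0001  0.0002 -0.0038]
at vise [-140.9   81.5  239.4] F [ 0.5  0.9 -0.1] t 1.9167 w 0.03014240517496462
shift [-0.0461 -0.0788  0.2194] turn [ 0.0001  0.0002 -0.0038]
```

```bash
python3 -m crank '[[[-0.005,-0.01,0.02,0,0,0],[-0.01,-0.015,0.04,0,0,0],[-0.01,-0.015,0.06,0,0,0],[-0.01,-0.015,0.08,0,0,0],[-0.01,-0.015,0.09,0,0,0],[-0.01,-0.015,0.1,0,0,0],[-0.01,-0.015,0.1,0,0,0],[-0.01,-0.015,0.1,0,0,0],[-0.01,-0.015,0.1,0,0,0],[-0.01,-0.015,0.1,0,0,0]]]'; python3 -c "
from h import *
goal(-95,2.5,100);goal(-95,2.5,20)"
```

```text
time: 2.75
ee_pos: [0.4477, -0.2317, 0.1411]
orientation: [0.054, 0.999, -0.001, 0.001]
wrist_force: [-0.1, -0.0, 0.8]
gripper_width: 0.0298
finger_force: 0.0
at vise [-130.3   68.5  141.1] F [-0.1 -0.   0.8] t 2.75 w 0.029813569292464964
shift [-0.0354 -0.0658  0.0413] turn [-0.0013  0.0027 -0.0041]
at vise [-130.3   68.5  141.1] F [-0.1 -0.   0.8] t 2.75 w 0.029813569292464964
shift [-0.0352 -0.0657  0.1213] turn [-0.0013  0.0027 -0.0041]
```

```bash
python3 -m crank '[[[-0.01,-0.015,0.01,0,0,0],[-0.02,-0.035,0.02,0,0,0],[-0.03,-0.055,0.03,0,0,0],[-0.035,-0.066,0.04,0,0,0],[-0.035,-0.066,0.06,0,0,0],[-0.035,-0.066,0.08,0,0,0],[-0.035,-0.066,0.1,0,0,0],[-0.035,-0.066,0.112,0,0,0],[-0.035,-0.066,0.115,0,0,-0.004],[-0.035,-0.066,0.115,0,0,-0.004]]]'
python3 - <<'E'
from h import *
goal(-95,2.5,20)
a=cam("top")["pixels"][165:290,195:395];b=cam("scene")["pixels"][205:305,190:370]
cv2.imwrite("pics/c2.png",np.vstack([cv2.resize(a,(480,300),interpolation=2),cv2.resize(b,(480,267),interpolation=2)]))
E
```

```text
time: 3.58
ee_pos: [0.4745, -0.3005, 0.0241]
orientation: [0.052, 0.999, 0.0, -0.0]
wrist_force: [-0.4, 1.1, -0.3]
gripper_width: 0.03
finger_force: 0.0
at vise [-96.6   2.8  24.1] F [-0.4  1.1 -0.3] t 3.5833 w 0.029962970861327556
shift [-0.0016 -0.0003  0.0041] turn [ 0.0006 -0.0008  0.    ]
```

View pics/c2.png

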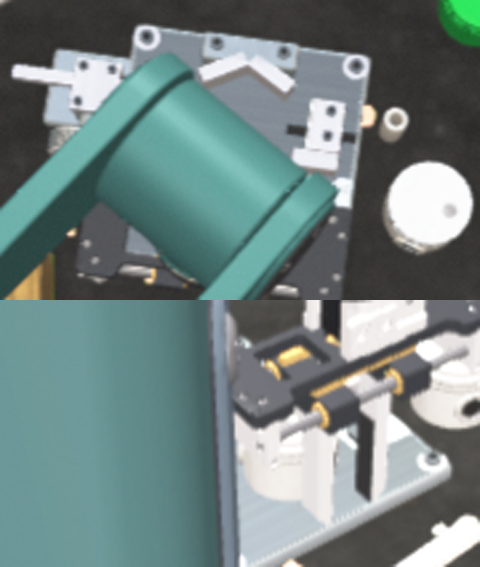

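The fingertips (scene crop (322,520) and (370,500)) stand on the front of the bed, with the piston just behind them. Now the push.

```bash
python3 -m crank '[[[-0.003,0,0.002,0,0,0],[-0.007,0,0.004,0,0,0],[-0.011,0,0.004,0,0,0],[-0.015,0,0.004,0,0,0],[-0.018,0,0.004,0,0,0],[-0.021,0,0.004,0,0,0],[-0.024,0,0.004,0,0,0],[-0.027,0,0.004,0,0,0],[-0.03,0,0.004,0,0,0],[-0.033,0,0.004,0,0,0]]]' && python3 -m crank '[[[-0.004,0,0,0,0,0],[-0.008,0,0,0,0,0],[-0.012,-0.001,0,0,0,0],[-0.016,-0.001,0,0,0,0],[-0.02,-0.001,0,0,0,0],[-0.024,-0.002,0,0,0,0],[-0.028,-0.002,0,0,0,0],[-0.032,-0.002,0,0,0,0],[-0.036,-0.003,0,0,0,0],[-0.038,-0.003,0,0,0,0]]]';python3 - <<'E'
from h import *
goal(-15,0,20)
b=cam("scene")["pixels"][205:305,190:370]
cv2.imwrite("pics/c3.png",cv2.resize(b,(720,400),interpolation=2))
E
```

```text
time: 4.52
ee_pos: [0.5074, -0.3041, 0.0204]
orientation: [0.052, 0.999, 0.0, -0.0]
wrist_force: [-1.0, 1.4, 1.1]
gripper_width: 0.0299
finger_force: 0.9
time: 5.35
ee_pos: [0.5456, -0.3113, 0.0204]
orientation: [0.052, 0.999, -0.0, 0.0]
wrist_force: [-2.3, 0.8, 0.5]
gripper_width: 0.0299
finger_force: 0.8
at vise [-24.7  -0.5  20.4] F [-2.3  0.8  0.5] t 5.35 w 0.029921419120549988
shift [-0.0097  0.0005  0.0004] turn [-0.0001  0.0004 -0.0002]
```

View pics/c3.png

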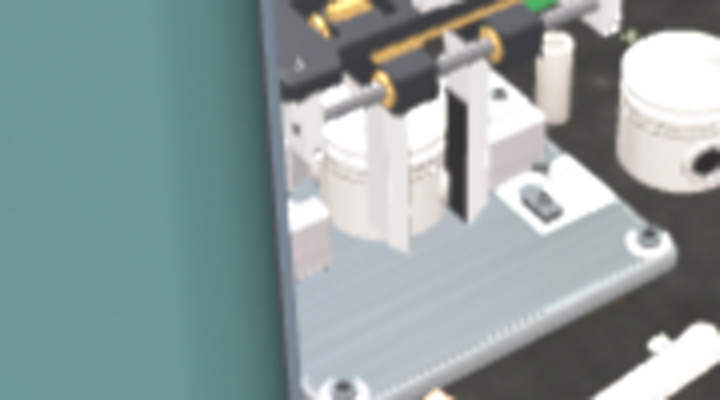

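The piston (crop (385,180)) stands upright between the two fingers (395,240) and (470,215), inside the lips. I continue slowly until it seats.

```bash
python3 -m crank '[[[-0.001,0,0,0,0,0],[-0.002,0,0,0,0,0],[-0.003,0,0,0,0,0],[-0.004,0,0,0,0,0],[-0.005,0,0,0,0,0],[-0.006,0,0,0,0,0],[-0.007,0,0,0,0,0],[-0.0075,0,0,0,0,0],[-0.008,0,0,0,0,0],[-0.008,0,0,0,0,0]]]';python3 -m crank '[[[-0.0003,0,0,0,0,0],[-0.0006,0,0,0,0,0],[-0.0009,0,0,0,0,0],[-0.0012,0,0,0,0,0],[-0.0015,0,0,0,0,0],[-0.0018,0,0,0,0,0],[-0.002,0,0,0,0,0],[-0.002,0,0,0,0,0],[-0.002,0,0,0,0,0],[-0.002,0,0,0,0,0]]]'; python3 -c "
from h import *
goal(-15,0,20)"
```

```text
time: 6.23
ee_pos: [0.553, -0.3119, 0.0204]
orientation: [0.052, 0.999, 0.0, 0.0]
wrist_force: [-0.4, 0.4, 0.2]
gripper_width: 0.0299
finger_force: 0.4
time: 7.07
ee_pos: [0.5546, -0.312, 0.0204]
orientation: [0.052, 0.999, 0.0, -0.0]
wrist_force: [-2.9, 0.4, 0.8]
gripper_width: 0.0299
finger_force: 1.1
at vise [-15.7  -0.4  20.4] F [-2.9  0.4  0.8] t 7.0667 w 0.029879470361046885
shift [-0.0007  0.0004  0.0004] turn [ 0.0002 -0.0005 -0.0004]
```

```bash
python3 -m crank '[[[-0.0003,0,0,0,0,0],[-0.0006,0,0,0,0,0],[-0.0009,0,0,0,0,0],[-0.0012,0,0,0,0,0],[-0.0015,0,0,0,0,0],[-0.0015,0,0,0,0,0],[-0.0015,0,0,0,0,0],[-0.0015,0,0,0,0,0],[-0.0015,0,0,0,0,0],[-0.0015,0,0,0,0,0]]]'; python3 -c "
from h import *
goal(-15,0,20)"
```

```text
time: 7.9
ee_pos: [0.5547, -0.312, 0.0204]
orientation: [0.052, 0.999, 0.0, -0.002]
wrist_force: [-6.3, 1.9, 3.1]
gripper_width: 0.0305
finger_force: 3.0
at vise [-15.6  -0.3  20.4] F [-6.3  1.9  3.1] t 7.9 w 0.03050573672975175
shift [-0.0006  0.0003  0.0004] turn [ 0.0007 -0.0037 -0.0005]
```

The tool stopped at x = -15.6 (expected -15) and the force rose to 6 N, so the piston is home. I back off straight, lift, and close the fingers.

```bash
python3 -m crank '[[[0.002,0,0,0,0,0],[0.006,0,0,0,0,0],[0.014,0,0,0,0,0],[0.025,0,0,0,0,0],[0.035,0,0,0,0,0],[0.045,0,0,0,0,0],[0.05,0,-0.02,0,0,0],[0.05,0,-0.045,0,0,0],[0.05,0,-0.07,0,0,0],[0.05,0,-0.08,0,0,0]]]'; python3 -m crank '[[[0.01,0.02,-0.02,0,0,0],[0.01,0.05,-0.02,0,0,0],[0.01,0.08,-0.02,0,0,0],[0.01,0.11,-0.02,0,0,0],[0,0.13,-0.02,0,0,0],[0,0.15,-0.02,0,0,0],[0,0.17,-0.02,0,0,0],[0,0.18,-0.02,0,0,0],[0,0.18,-0.02,0,0,0],[0,0.18,-0.02,0,0,0]]]' 1 10
python3 - <<'E'
from h import *
goal(-24,122,70)
a=cam("top")["pixels"][165:290,195:395];b=cam("scene")["pixels"][205:305,190:370]
cv2.imwrite("pics/t4.png",a)
cv2.imwrite("pics/c4.png",np.vstack([cv2.resize(a,(480,300),interpolation=2),cv2.resize(b,(480,267),interpolation=2)]))
E
```

```text
time: 8.73
ee_pos: [0.5078, -0.3083, 0.1048]
orientation: [0.052, 0.999, -0.002, 0.003]
wrist_force: [-0.4, 0.2, 0.7]
gripper_width: 0.0299
finger_force: 0.0
time: 9.57
ee_pos: [0.5251, -0.1282, 0.1202]
orientation: [0.051, 0.999, -0.0, -0.0]
wrist_force: [-0.4, -0.7, 0.5]
gripper_width: 0.0003
finger_force: 0.0
at vise [-64.  179.4 120.2] F [-0.4 -0.7  0.5] t 9.5667 w 0.00026822528296676534
shift [-0.04   -0.0574  0.0502] turn [-0.0006 -0.0001  0.0005]
```

View pics/c4.png

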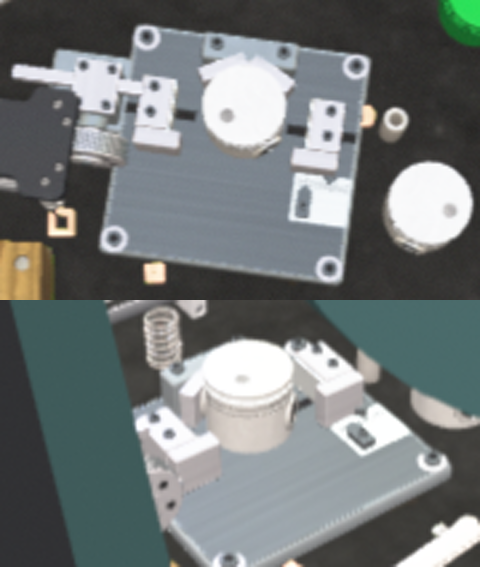

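Run:
```python
from h import *
c=cam("top")
for p in((-33,112,64),(-15,112,64),(-24,142,34),(-24,82,34)): print(p,((proj(c,v2w(*p))-[195,165])*4).round(0))
print("piston",w2v(ray(c,(244/2.4+195,107/2.4+165),.068)))
print("jaw slots", [((proj(c,v2w(*p))-[195,165])*2.4).round(0) for p in((-18,43,47),(-18,-43,47))])
goal(-24,121,80)
```

```text
(-33, 112, 64) [138. 254.]
(-15, 112, 64) [145. 215.]
(-24, 142, 34) [ 85. 239.]
(-24, 82, 34) [214. 256.]
piston [16.50603961 -2.16162481 68.        ]
jaw slots [array([179., 149.]), array([291., 164.])]
at vise [-63.9 178.5 120.3] F [ 0.1  0.6 -0.8] t 9.7167 w 0.0002223204377559228
shift [-0.04   -0.0574  0.0403] turn [-0.0003 -0.     -0.0016]
```

Run:
```python
from h import *
c=cam("top"); im=cv2.imread("pics/t4.png").min(2)
for th in(200,215,230,245):
    n,l,s,ce=cv2.connectedComponentsWithStats((im>th).astype(np.uint8))
    i=l[44,100]; 
    if i==0: print(th,"none");continue
    cn=max(cv2.findContours((l==i).astype(np.uint8),0,1)[0],key=len); (ex,ey),ax,_=cv2.fitEllipse(cn)
    print(th,s[i],(ex,ey),ax,w2v(ray(c,(ex+195,ey+165),.068)).round(1))
p=[proj(c,v2w(20+31*np.cos(t),31*np.sin(t),68))-[195,165] for t in np.linspace(0,6.28,40)]
p=np.array(p);print("seat circle",p.min(0),p.max(0))
```

```text
200 [  83   22   39   39 1096] (101.63500213623047, 41.23968505859375) (36.308021545410156, 38.58171081542969) [22.6 -1.3 68. ]
215 [  84   22   38   39 1044] (101.54792785644531, 41.18790817260742) (35.650062561035156, 37.75269317626953) [22.7 -1.1 68. ]
230 [ 84  24  37  36 961] (101.28430938720703, 41.42787170410156) (34.80527877807617, 35.67170715332031) [22.2 -0.7 68. ]
245 [ 86  28  32  32 773] (101.3399429321289, 43.297943115234375) (31.481103897094727, 31.530845642089844) [18.8 -1.3 68. ]
seat circle [83.49660457 25.83847889] [117.98059221  59.41921647]
```

The image is consistent with the piston being home. Now the wheel: approach above it and feel for contact.

```bash
python3 -m crank '[[[-0.01,-0.015,0.01,0,0,0],[-0.02,-0.03,0.015,0,0,0],[-0.03,-0.045,0.02,0,0,0],[-0.04,-0.057,0.03,0,0,0],[-0.04,-0.057,0.04,0,0,0],[-0.04,-0.057,0.045,0,0,0],[-0.04,-0.057,0.05,0,0,0],[-0.04,-0.057,0.052,0,0,0],[-0.04,-0.057,0.053,0,0,0],[-0.04,-0.057,0.053,0,0,0]]]'; python3 -m crank '[[[0,0,0.0005,0,0,0],[0,0,0.001,0,0,0],[0,0,0.0015,0,0,0],[0,0,0.002,0,0,0],[0,0,0.0025,0,0,0],[0,0,0.003,0,0,0],[0,0,0.003,0,0,0],[0,0,0.003,0,0,0],[0,0,0.003,0,0,0],[0,0,0.003,0,0,0]]]'; python3 -c "
from h import *
goal(-24,121,64)"
```

```text
time: 10.6
ee_pos: [0.5591, -0.1883, 0.0677]
orientation: [0.052, 0.999, 0.0, 0.0]
wrist_force: [-0.2, 0.2, -0.0]
gripper_width: 0.0006
finger_force: 0.0
time: 11.43
ee_pos: [0.5592, -0.1889, 0.0645]
orientation: [0.052, 0.999, 0.0, 0.0]
wrist_force: [-0.1, -0.0, -0.0]
gripper_width: 0.0003
finger_force: 0.0
at vise [-23.8 122.6  64.5] F [-0.1 -0.  -0. ] t 11.4333 w 0.0003246487926663301
shift [ 0.0002 -0.0016  0.0005] turn [ 0.0001  0.     -0.0004]
```

```bash
python3 -m crank '[[[0,-0.001,0.0003,0,0,0],[0,-0.002,0.0006,0,0,0],[0,-0.002,0.0009,0,0,0],[0,-0.002,0.0012,0,0,0],[0,-0.002,0.0015,0,0,0],[0,-0.002,0.0015,0,0,0],[0,-0.002,0.0015,0,0,0],[0,-0.002,0.0015,0,0,0],[0,-0.002,0.0015,0,0,0],[0,-0.002,0.0015,0,0,0]]]'; python3 -c "
from h import *
goal(-24,121,64)"
```

```text
time: 12.27
ee_pos: [0.5591, -0.1909, 0.0638]
orientation: [0.052, 0.999, -0.0, 0.0]
wrist_force: [-1.0, 0.6, 5.7]
gripper_width: 0.0008
finger_force: 2.7
at vise [-23.7 120.6  63.8] F [-1.   0.6  5.7] t 12.2667 w 0.00080239306584973
shift [ 0.0003  0.0004 -0.0002] turn [-0.0001  0.0007 -0.0004]
```

```bash
python3 -m crank '[[[0,-0.002,0,0,0,0],[0,-0.004,0,0,0,0],[0,-0.006,0,0,0,0],[0,-0.008,0,0,0,0],[0,-0.01,0,0,0,0],[0,-0.012,0,0,0,0],[0,-0.014,0,0,0,0],[0,-0.016,0,0,0,0],[0,-0.017,0,0,0,0],[0,-0.017,0,0,0,0]]]'
python3 - <<'E'
from h import *
goal(-24,121,68)
a=cam("top")["pixels"][165:290,195:395];b=cam("scene")["pixels"][205:305,190:370]
cv2.imwrite("pics/t5.png",a)
cv2.imwrite("pics/c5.png",np.vstack([cv2.resize(a,(480,300),interpolation=2),cv2.resize(b,(480,267),interpolation=2)]))
E
```

```text
time: 13.1
ee_pos: [0.5572, -0.2083, 0.0628]
orientation: [0.052, 0.999, -0.0, 0.0]
wrist_force: [-0.3, 0.1, 2.5]
gripper_width: 0.0006
finger_force: 1.5
at vise [-23.8 103.1  62.8] F [-0.3  0.1  2.5] t 13.1 w 0.0006227243941838497
shift [ 0.0002  0.0179 -0.0052] turn [-0.0005  0.0002 -0.0007]
```

View pics/c5.png

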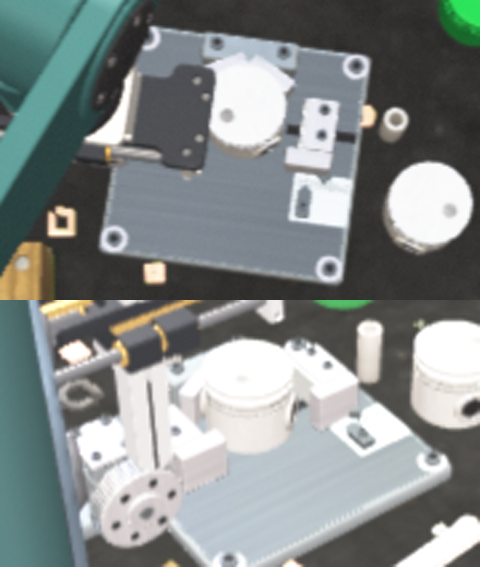

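The stroke works: the wheel turned and the right jaw's lip moved from crop (315,160) to (309,157). I measure the displacement by sub-pixel template matching.

```bash
cat >> h.py <<'E'
def jaw(new,ref="pics/t4.png"):
    """right jaw travel (mm, along vise -y->+y) since ref"""
    a=cv2.imread(ref);K=6
    up=lambda i:cv2.resize(i,None,fx=K,fy=K,interpolation=cv2.INTER_CUBIC)
    T=up(a)[39*K:72*K,122*K:144*K]; U=up(new)[34*K:76*K,95*K:150*K]
    m=cv2.matchTemplate(U,T,cv2.TM_CCOEFF_NORMED);_,v,_,l=cv2.minMaxLoc(m)
    c=cam("top");p0=np.array([133,55.])+[195,165];d=(np.array(l)/K+[95,34]-[122,39])
    r=w2v(ray(c,p0+d,.047))-w2v(ray(c,p0,.047));print("jaw moved",r.round(1),"score",round(v,3))
E
python3 -c "
from h import *
jaw(cv2.imread('pics/t5.png'))
a=cv2.imread('pics/t4.png')
jaw(a)"
```

```text
jaw moved [-0.   4.9  0. ] score 0.98
jaw moved [0. 0. 0.] score 1.0
```

```bash
python3 -m crank '[[[0,0,-0.003,0,0,0],[0,0.006,-0.006,0,0,0],[0,0.013,-0.006,0,0,0],[0,0.017,-0.005,0,0,0],[0,0.017,-0.003,0,0,0],[0,0.017,-0.001,0,0,0],[0,0.017,0,0,0,0],[0,0.017,0.0005,0,0,0],[0,0.017,0.0005,0,0,0],[0,0.017,0.0005,0,0,0]]]'; python3 -m crank '[[[0,-0.002,0,0,0,0],[0,-0.004,0,0,0,0],[0,-0.006,0,0,0,0],[0,-0.008,0,0,0,0],[0,-0.01,0,0,0,0],[0,-0.012,0,0,0,0],[0,-0.014,0,0,0,0],[0,-0.016,0,0,0,0],[0,-0.017,0,0,0,0],[0,-0.017,0,0,0,0]]]'
python3 - <<'E'
from h import *
goal(-24,121,68)
jaw(cam("top")["pixels"][165:290,195:395])
E
```

```text
time: 14.13
ee_pos: [0.5591, -0.1904, 0.0638]
orientation: [0.052, 0.999, 0.0, 0.0]
wrist_force: [-2.7, 1.8, 6.1]
gripper_width: 0.0009
finger_force: 3.3
time: 14.97
ee_pos: [0.5572, -0.2084, 0.0627]
orientation: [0.052, 0.999, -0.0, 0.0]
wrist_force: [-2.0, -1.1, 3.9]
gripper_width: 0.0003
finger_force: 2.2
at vise [-23.8 103.   62.7] F [-2.  -1.1  3.9] t 14.9667 w 0.0003367873847300099
shift [ 0.0002  0.018  -0.0053] turn [-0.0008  0.0002 -0.0007]
jaw moved [0.3 9.3 0. ] score 0.895
```

```bash
python3 -m crank '[[[0,0,-0.003,0,0,0],[0,0.006,-0.006,0,0,0],[0,0.013,-0.006,0,0,0],[0,0.017,-0.005,0,0,0],[0,0.017,-0.003,0,0,0],[0,0.017,-0.001,0,0,0],[0,0.017,0,0,0,0],[0,0.017,0,0,0,0],[0,0.017,0,0,0,0],[0,0.017,0,0,0,0]]]'; python3 -m crank '[[[0,-0.002,0,0,0,0],[0,-0.004,0,0,0,0],[0,-0.006,0,0,0,0],[0,-0.008,0,0,0,0],[0,-0.01,0,0,0,0],[0,-0.012,0,0,0,0],[0,-0.014,0,0,0,0],[0,-0.016,0,0,0,0],[0,-0.017,0,0,0,0],[0,-0.017,0,0,0,0]]]'
python3 - <<'E'
from h import *
goal(-24,121,68)
t=cam("top")["pixels"];jaw(t[165:290,195:395])
b=cam("scene")["pixels"]
cv2.imwrite("pics/t6.png",t);cv2.imwrite("pics/s6.png",b)
cv2.imwrite("pics/c6.png",np.vstack([cv2.resize(t[215:260,295:350],(660,300)[:2] and (367,300),interpolation=2),cv2.resize(b[240:285,305:360],(367,300),interpolation=2)]))
E
```

```text
time: 15.9
ee_pos: [0.5591, -0.1902, 0.0637]
orientation: [0.052, 0.999, 0.0, 0.0]
wrist_force: [-2.0, 2.3, 5.8]
gripper_width: 0.0004
finger_force: 3.3
time: 16.73
ee_pos: [0.5572, -0.2084, 0.0627]
orientation: [0.052, 0.999, -0.0, 0.0]
wrist_force: [-1.6, 0.3, 4.2]
gripper_width: 0.0003
finger_force: 2.3
at vise [-23.8 103.   62.7] F [-1.6  0.3  4.2] t 16.7333 w 0.0002717270113055698
shift [ 0.0002  0.018  -0.0053] turn [-0.0008  0.0003 -0.0006]
jaw moved [-0.  14.2  0. ] score 0.704
```

View pics/c6.png

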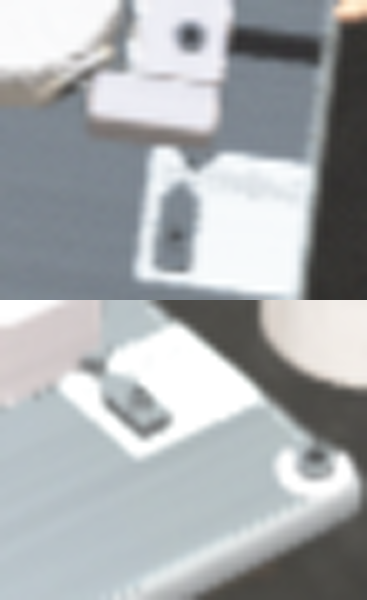

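Top crop: the gauge tip is at (180,182) and the jaw pointer tip at (197,168), so about 4 mm is left. A final stroke of 14 mm gives about 3.8 mm.

```bash
python3 -m crank '[[[0,0,-0.003,0,0,0],[0,0.006,-0.006,0,0,0],[0,0.013,-0.006,0,0,0],[0,0.016,-0.005,0,0,0],[0,0.016,-0.003,0,0,0],[0,0.016,-0.001,0,0,0],[0,0.016,0,0,0,0],[0,0.016,0,0,0,0],[0,0.016,0,0,0,0],[0,0.016,0,0,0,0]]]'; python3 -m crank '[[[0,-0.002,0,0,0,0],[0,-0.004,0,0,0,0],[0,-0.006,0,0,0,0],[0,-0.008,0,0,0,0],[0,-0.01,0,0,0,0],[0,-0.012,0,0,0,0],[0,-0.013,0,0,0,0],[0,-0.014,0,0,0,0],[0,-0.014,0,0,0,0],[0,-0.014,0,0,0,0]]]'
python3 - <<'E'
from h import *
goal(-24,121,68)
t=cam("top")["pixels"];jaw(t[165:290,195:395])
b=cam("scene")["pixels"]
cv2.imwrite("pics/t7.png",t);cv2.imwrite("pics/s7.png",b)
f=lambda i:cv2.resize(i,(550,300),interpolation=2)
cv2.imwrite("pics/c7.png",np.vstack([f(t[228:258,295:350]),f(b[240:270,305:360])]))
E
```

```text
time: 17.72
ee_pos: [0.559, -0.1914, 0.0639]
orientation: [0.052, 0.999, 0.0, 0.0]
wrist_force: [-2.0, 1.6, 7.4]
gripper_width: 0.0004
finger_force: 3.6
time: 18.55
ee_pos: [0.5575, -0.2063, 0.0633]
orientation: [0.052, 0.999, -0.0, 0.0]
wrist_force: [-2.2, 0.4, 5.7]
gripper_width: 0.0007
finger_force: 2.8
at vise [-23.8 105.1  63.3] F [-2.2  0.4  5.7] t 18.55 w 0.0006959411867068114
shift [ 0.0002  0.0159 -0.0047] turn [-0.0009  0.0006 -0.0004]
jaw moved [-0.  18.8  0. ] score 0.522
```

View pics/c7.png

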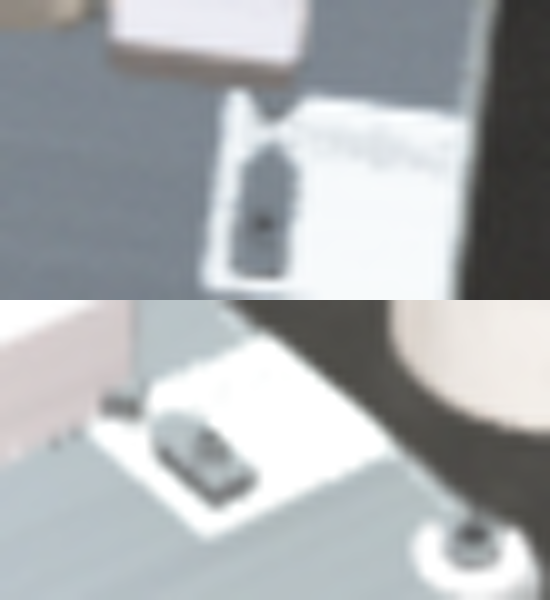

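Top crop: the gauge tip (272,143) and jaw pointer tip (273,122) lie on one line along the gauge axis. I check this numerically in sub-pixels.

Run:
```python
from h import *
c=cam("top");
for nm in("t6","t7"):
    t=cv2.imread(f"pics/{nm}.png").astype(float).mean(2)
    for r in range(238,257):
        row=t[r,316:331]; w=np.clip(215-row,0,None); 
        print(nm,r,row.astype(int), "vise y",w2v(ray(c,(316+(w*np.arange(15)).sum()/max(w.sum(),1),r),.019))[1].round(1))
```

```text
t6 238 [140 182 235 245 245 232 176 128 132 134 138 189 232 237 231] vise y -55.8
t6 239 [143 201 239 241 241 243 204 126 129 156 195 233 245 247 247] vise y -55.0
t6 240 [144 204 240 238 229 230 219 192 169 213 233 238 241 242 247] vise y -50.7
t6 241 [145 205 240 238 235 235 226 230 230 235 230 232 230 232 234] vise y -44.5
t6 242 [149 217 243 235 218 192 179 209 226 238 236 237 230 231 228] vise y -49.7
t6 243 [161 225 244 230 183 148 145 182 227 243 239 239 237 237 230] vise y -52.8
t6 244 [167 227 228 180 148 135 136 150 194 236 246 246 246 246 244] vise y -53.7
t6 245 [179 230 223 162 136 135 135 140 172 231 247 248 248 248 248] vise y -54.4
t6 246 [182 231 221 158 136 135 133 140 178 234 248 249 249 249 249] vise y -54.6
t6 247 [197 235 214 149 133 134 135 138 174 232 247 248 248 249 249] vise y -55.1
t6 248 [201 225 191 143 128 127 134 142 195 238 247 248 248 249 248] vise y -54.8
t6 249 [216 233 189 140 119 111 126 142 194 239 248 249 248 248 248] vise y -55.3
t6 250 [224 226 171 134 106  88 116 148 220 246 249 249 249 249 249] vise y -55.1
t6 251 [224 222 159 130 117 117 13
[... 1315 characters left out ...]
43 193 238 247 248 248 248 248] vise y -54.8
t7 249 [217 232 190 140 117 111 126 143 194 239 248 248 248 248 248] vise y -55.3
t7 250 [225 227 171 133 106  89 116 148 219 246 249 249 249 249 249] vise y -55.1
t7 251 [224 222 158 131 117 118 131 162 229 247 248 248 248 249 249] vise y -54.9
t7 252 [226 221 159 136 125 121 129 164 229 247 248 248 249 249 249] vise y -55.2
t7 253 [233 223 158 138 133 131 135 165 229 248 249 249 249 249 249] vise y -55.4
t7 254 [238 222 154 140 136 135 136 173 234 248 249 249 249 249 249] vise y -55.5
t7 255 [241 237 203 167 151 143 141 196 240 249 249 249 249 249 250] vise y -56.3
t7 256 [226 235 231 236 241 242 242 244 248 249 249 249 249 249 249] vise y -47.9
```

The jaw pointer lies within about 0.3 mm of the gauge axis, so the jaws are set. I lift straight off and move clear.

```bash
python3 -m crank '[[[0,0,-0.001,0,0,0],[0,0,-0.003,0,0,0],[0,0,-0.008,0,0,0],[0,0,-0.02,0,0,0],[0,0,-0.04,0,0,0],[0,0,-0.06,0,0,0],[0,0,-0.08,0,0,0],[0,0,-0.1,0,0,0],[0,0,-0.12,0,0,0],[0,0,-0.14,0,0,0]]]'; python3 -m crank '[[[0.01,0.02,0,0,0,0],[0.03,0.05,0,0,0,0],[0.05,0.08,0,0,0,0],[0.08,0.11,0,0,0,0],[0.1,0.14,0,0,0,0],[0.12,0.17,0,0,0,0],[0.13,0.19,0,0,0,0],[0.14,0.2,0,0,0,0],[0.14,0.2,0,0,0,0],[0.14,0.2,0,0,0,0]]]'
python3 - <<'E'
from h import *
goal(-24,121,68)
t=cam("top")["pixels"];jaw(t[165:290,195:395]);b=cam("scene")["pixels"]
cv2.imwrite("pics/c8.png",np.vstack([cv2.resize(t[165:290,195:395],(480,300),interpolation=2),cv2.resize(b[205:305,190:370],(480,267),interpolation=2)]))
for r in(238,239,243,245): print(t[r,316:331].mean(1).astype(int))
E
```

```text
time: 19.58
ee_pos: [0.5575, -0.2056, 0.2044]
orientation: [0.052, 0.999, -0.0, 0.0]
wrist_force: [0.8, -0.6, 0.3]
gripper_width: 0.0006
finger_force: 0.0
time: 20.42
ee_pos: [0.4391, 0.0074, 0.2031]
orientation: [0.051, 0.999, -0.0, 0.001]
wrist_force: [0.1, -0.7, 0.1]
gripper_width: 0.0009
finger_force: 0.0
at vise [-163.5  305.5  203.1] F [ 0.1 -0.7  0.1] t 20.4167 w 0.0008639068106469267
shift [-0.1392 -0.1845  0.1355] turn [-0.0007  0.0016  0.0007]
jaw moved [-0.  18.8  0. ] score 0.511
[134 175 227 225 169 126 127 128 161 219 239 240 239 233 225]
[137 192 234 231 193 144 124 158 216 239 244 244 245 244 244]
[153 219 240 223 176 143 139 175 223 239 234 234 232 232 224]
[172 226 217 155 131 130 130 133 166 226 244 245 245 245 245]
```

View pics/c8.png

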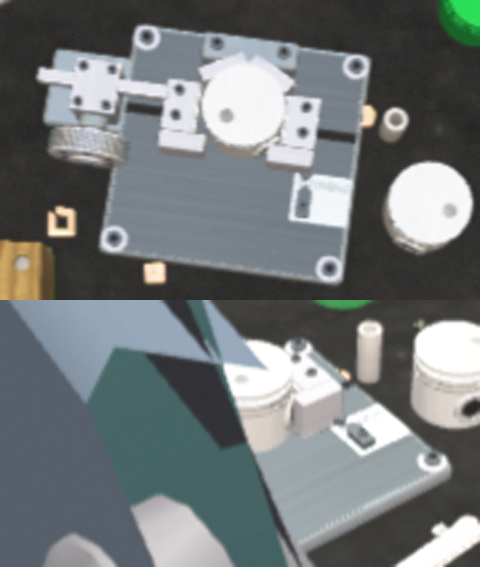

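The piston sits in the vee at crop (243,107) with the jaws evenly on both sides. The pointers are aligned at (305,180), the bystanders have not moved, and the hand is clear.

```bash
python3 -c "
from plant import env
print(env.close_job())"
```

```text
the job is handed in; nothing more can be done
None
```

The job is handed in: the piston is home in the vee stop, the jaws are closed to the gauge mark (pointers aligned to about 0.3 mm), the things round the vise look unmoved, and the hand is clear, at about 20 s of the 64 s allowed.

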